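# Transfer the analyser's supply with a push-and-turn changeover switch

### The job

Change the analyser over from the orange line to the green line with the push-and-turn switch that has the red handle: press the handle in, turn it clockwise to the OFF notch near the white mark (the switch is worn, so feel for the notch), and let go so that it springs out and locks there for a moment. Then press it in again, turn it on to the green mark and let go so that it is sprung out and locked there. Leave the grey-handled switch, the jar, the tube rack and the tip box as they are.

Things in the scene. Friction and masses are not known exactly. Their poses are not given: they have to be found in the camera images.
- red_box: white wedge switch housing, 160 mm deep (x), 150 mm wide (y), fixed to the bench. Origin: centre of its underside; x away from its low front, z up. Its face slopes up from 50 mm high at the front to 128 mm at the back, 26 degrees from level; the outward normal is (-0.438, 0, 0.899) in this frame and the face's centre is 89 mm above the origin. Carries the red handle.
- red_face_center (a point): centre of the red switch's sloping face, on the handle's axis. z = outward normal = the axis, x = up the slope, y = left. Round marks, 14 mm across, 54 mm from here: white (OFF) straight up the slope, orange 60 degrees to its left, green 60 degrees to its right. The box may stand on the left or the right of the bench.
- red_grip (a point): centre of the red grip bar, on the axis: 64 mm long, 16 mm thick, 32 mm tall (along the axis), on a yellow disc of 37 mm radius. x = where the handle points (along the bar; white stripe on this end), z = outward along the axis. Sprung out, this is 32 mm from the face, the bar's top 48 mm, the disc's upper side 17 mm; all move in with the handle.
- red_handle (a joint): handle angle: 0 at orange, 1.047 white, 2.094 green; grows clockwise seen from outside; stop at 2.43. Worn: the true OFF notch (play 0.06 either way) lies up to 0.26 rad either side of the white mark, unseen: find it by feel. The green notch starts by 2.3 and reaches the stop. Pressed in over 6 mm it turns (under 0.3 N m); sprung out it is locked; between notches it stays in when let go.
- red_push (a joint): how far the red handle is pressed in along its axis, m: 0 sprung out (locked), 0.009 fully in. Spring: about 7 N at first, 15 N fully in, then a hard stop. Press on the disc beside the bar, or grip the bar and push.
- grey_box: white wedge switch housing, 160 mm deep (x), 150 mm wide (y), fixed to the bench. Origin: centre of its underside; x away from its low front, z up. Its face slopes up from 50 mm high at the front to 128 mm at the back, 26 degrees from level; the outward normal is (-0.438, 0, 0.899) in this frame and the face's centre is 89 mm above the origin. Has a grey handle; leave alone.
- grey_handle (a joint): angle of the grey handle (same form as the red, on a black disc), as for the red one; stays at its orange mark (0).
- grey_push (a joint): press of the grey handle (same form as the red, on a black disc), as for the red one; stays at 0.
- jar_center (a point): centre of a loose white screw-top jar, 46 mm across and 66 mm tall, standing between the two switches. A bystander.
- rack_center (a point): loose blue tube rack, 60 mm by 200 mm, 50 mm tall, with capped tubes up to 96 mm, at the right. This point is 25 mm above its underside. A bystander.
- tipbox_center (a point): centre of a loose orange pipette-tip box with a clear lid, 120 mm by 85 mm, 72 mm tall, at the left. A bystander.
There are look-alikes about, which are no part of the job. Of the things that look like the part that bears tipbox_center, take the one that is farthest to the robot's right at the start.

How it is judged:
By the outcome, as a careful person would: the job done as asked, in the order asked, and still so for the second after the job is handed in, with the robot touching nothing.
It also fails if it takes over 53 s, if anything falls off the work surface, if the arm or the gripper's body presses on something with over 40 N, if the wrist force passes 120 N, or if a joint passes its speed limit or range.

### The arm

A 6-joint arm with a two-finger parallel gripper is mounted at the origin on the work surface. World frame = base frame: x ahead of the robot, y to its left, z up, the work surface at z = 0. Lengths are in m, angles in rad, forces in N, time in s.
With the tool pointing down it reaches from about 0.25 to 0.775 m from the base axis. Payload 4 kg.
Tool frame: the origin (TCP) lies at the centre of the arm's flange, where the gripper is bolted on; the fingertips stand ahead of it and the grasp point (between the pads) lies 180 mm ahead of it (robot.tcp_to_tips is the z of the fingertips in the tool frame, in m); z points along the fingers, y is the direction in which the jaws open and shut (so a half turn about z gives the same grasp; the last joint's range is limited). The gripper opens to 94 mm and grips with 3 to 60 N. Pads are 16 mm wide; open, the fingers measure 119 mm over their backs; the gripper's body (75 mm by 177 mm) begins 78 mm behind the grasp point.
Start: joints at [1.068, 0.087, 1.371, -0, 1.684, -0.103], TCP at [0.214, 0.507, 0.405] pointing down, gripper open.
Joint ranges: [-3.1, 3.1], [-0.76, 2.03], [0.27, 2.55], [-1.08, 4.22], [0.17, 2.65], [-2.57, 2.57]. Speed limits (rad/s): [2.79, 2.79, 3.14, 3.14, 3.14, 3.14].

### API

Orientations are given as [roll, pitch, yaw] about the fixed x, y, z axes, in that order (R = Rz(yaw) Ry(pitch) Rx(roll)).
In Python, from bench import robot gives the robot as it stands.
- The arm moves only by the tool move_arm, never from a script. Its argument "increments" is a list that holds one entry, the list of rows, each a list of 7 numbers: the opening, from 0 (shut) to 1 (fully open), then the shift along the tool's x, y, z as a fraction of full scale, then the turn, a rotation vector about the tool's x, y, z as a fraction of full scale. In form: [[[jaw, dx, dy, dz, rx, ry, rz], ...]]. A call has 1 to 8 rows; each row is the pose to reach, as a shift and turn from the pose commanded when the call began, along the tool's axes at that moment; what a row does not reach only later rows make up. Full scale, the value 1, is 0.1 m for a shift and pi/2 rad for a turn. A row lasts 1/12 s, in which the tool goes at most 41.7 mm and 7.16 degrees, less where a joint would pass 70% of its speed; a pose out of reach is approached as far as the arm can. A call with a number of a shift or a turn outside -1 to 1 is refused whole. A call with a gripper value outside its range is refused whole. The fingers move at their own pace and stop on an object; the grip force is fixed at half the most. Time passes only in rows, so rows that repeat a pose let the fingers close. It gives the time, the measured TCP pose, the force and the opening at its end, in the units of the state.
- robot.get_obs(): the state, without advancing time (a new reading comes with each control period).
- robot.snapshot(name): name is "scene" or "top"; returns (picture, depth): 384x512x3 uint8, red, green, blue; 384x512 float32, m along the optical axis (not along the pixel's ray), 0 where there is no reading.
- robot.camera_params(name): a dict with "mtx" (3x3 intrinsics, pixels), "k1" (the pictures are not rectified: a ray, as slopes to the right and down, at radius r is drawn at 1 + k1 r^2 times it, then the intrinsics apply), "R" (3x3) and "t" (3): a world point X has camera coordinates R X + t. Camera axes: x right, y down, z forward; pixel columns grow to the right and rows downward; lengths in m; the calibration is good to about 2 mm. A picture is of the moment at which its call begins. camera_params takes no time and is no camera call.
- robot.close_job(): hands the job in, once; it reports no verdict.
The state is a dict: "time": time; "joint_positions": joint angles; "qvel": joint speeds; "joint_torque": joint torques, N m; "tool_pos": TCP position; "ee_rot": TCP orientation; "wrist_force": force on the tool from outside, world axes, zero at the start; "wrist_torque": the same for the moment, N m; "width": finger opening in m.
Only numpy, scipy, OpenCV 4.12 (cv2) and the standard library are available. Lean on these libraries where they do the work, as an engineer would, in place of code of your own. Each camera call takes 0.05 s, during which the arm holds its last target.

## Working session

There is one attempt and no reset: what is moved stays moved. The work goes in short steps, Python scripts to look and compute and a tool call to move; the robot and the scene stay as the last step left them, time stands still between calls to the robot, and variables do not carry over. Pictures are saved under pics/ and viewed, and the job is handed in when it is done.

Besides the shell and the picture viewer there is one more tool, called after "Call:" as name([rows], argument=value, ...), one row to a line, values as JSON. move_arm: Moves the arm, as the interface text tells. Its arguments: {"type":"object","properties":{"increments":{"type":"array","items":{"type":"array","items":{"type":"array","items":{"type":"number","minimum":-1,"maximum":1}}}}},"required":["increments"]}

```bash
mkdir -p pics; ls
python3 - <<'E'
from bench import robot
import cv2, numpy as np
o=robot.get_obs()
for k,v in o.items(): print(k,np.round(v,3))
print(robot.tcp_to_tips)
for n in ("scene","top"):
    p,d=robot.snapshot(n)
    cv2.imwrite(f"pics/{n}0.png",p[:,:,::-1]); np.save(f"pics/{n}0.npy",d)
    print(n,robot.camera_params(n))
E
```

```text
pics
time 0.0
joint_positions [ 1.068  0.088  1.372  0.     1.684 -0.103]
qvel [ 0.004 -0.    -0.001  0.     0.001  0.001]
joint_torque [ 1.0000e-03 -3.4018e+01 -3.0243e+01  7.2000e-02  3.3000e-02 -0.0000e+00]
tool_pos [0.214 0.507 0.404]
ee_rot [-3.139 -0.     2.742]
wrist_force [ 0.563  0.185 -0.855]
wrist_torque [-0.056 -0.027 -0.002]
width 0.094
0.1992
scene {'mtx': array([[435.07766286,   0.        , 248.31780427],
       [  0.        , 435.07766286, 188.36694375],
       [  0.        ,   0.        ,   1.        ]]), 'k1': -0.09202440764440557, 'R': array([[-4.05349268e-01,  9.14161478e-01,  8.73794536e-04],
       [ 7.43398015e-01,  3.30186849e-01, -5.81666601e-01],
       [-5.32025715e-01, -2.35128554e-01, -8.13426826e-01]]), 't': array([ 0.13287934, -0.32202066,  1.64800822])}
top {'mtx': array([[396.56337704,   0.        , 256.66999599],
       [  0.        , 396.56337704, 190.5094473 ],
       [  0.        ,   0.        ,   1.        ]]), 'k1': -0.1157239264676392, 'R': array([[-0.02469931, -0.99968258, -0.00496892],
       [-0.98768782,  0.02517039, -0.15439954],
       [ 0.15447559,  0.00109418, -0.987996  ]]), 't': array([0.09260778, 0.48073579, 1.27500972])}
```

View pics/scene0.png

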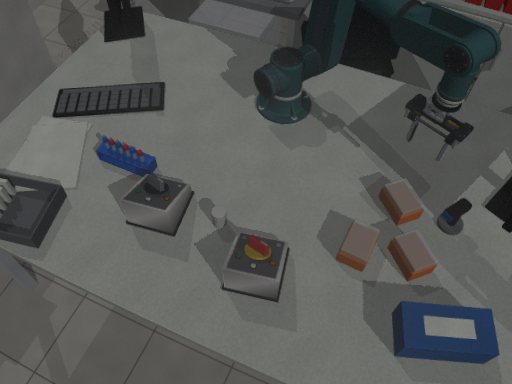

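View pics/top0.png

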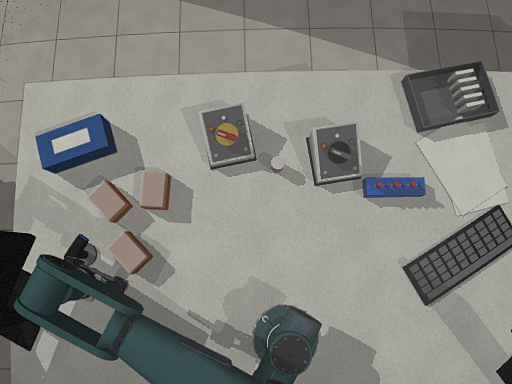

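The top view shows the red switch at (227,136) and the grey one at (340,152), with the jar at (279,162) and the rack at (393,187). There are three look-alike tip boxes at (155,190), (110,200) and (130,252). The one meant is (155,190), farthest to the robot's right. I'll avoid all three. Next I'll enlarge the crops.

Run:
```python
import cv2
a=cv2.imread("pics/top0.png")[90:210,130:300]; cv2.imwrite("pics/topc.png",cv2.resize(a,None,fx=4.7,fy=4.7,interpolation=cv2.INTER_CUBIC))
a=cv2.imread("pics/scene0.png")[190:310,190:350]; cv2.imwrite("pics/scenec.png",cv2.resize(a,None,fx=5,fy=5,interpolation=cv2.INTER_CUBIC))
```

```text
(no output)
```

View pics/topc.png

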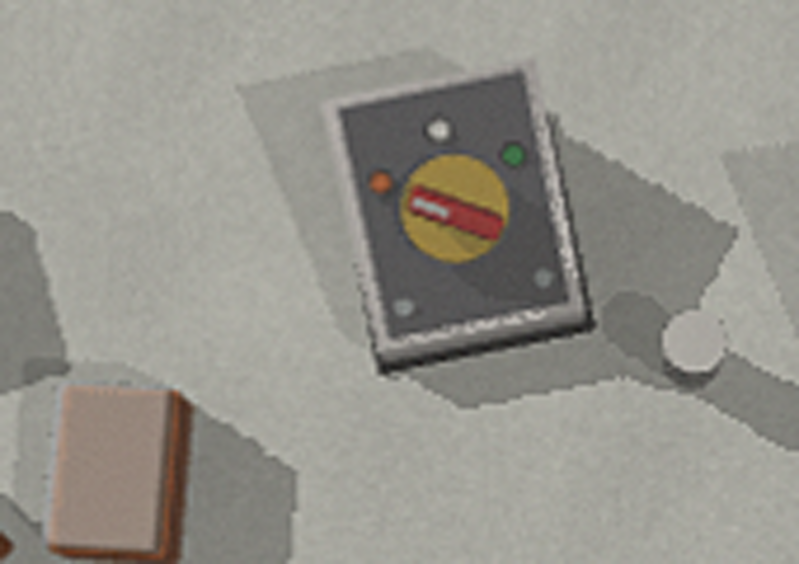

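View pics/scenec.png

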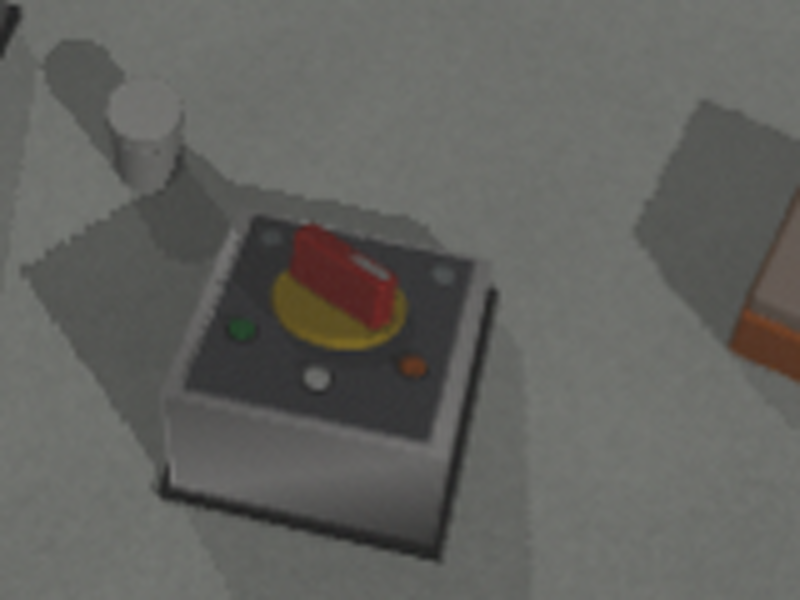

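In the top crop the marks are orange (381,182), white (438,130) and green (513,155), with the disc at (455,208). The scene crop has orange (413,367), white (317,378) and green (242,329). The handle points at orange. I'll triangulate these and fit the box pose.

```bash
cat > h.py <<'E'
import numpy as np, cv2
from scipy.optimize import least_squares
from scipy.spatial.transform import Rotation as Ro
from bench import robot
P={n:robot.camera_params(n) for n in("scene","top")}
def proj(n,X):
    p=P[n]; X=np.atleast_2d(X); r,_=cv2.Rodrigues(p["R"])
    return cv2.projectPoints(X.reshape(-1,1,3),r,p["t"],p["mtx"],np.array([p["k1"],0,0,0,0.]))[0].reshape(-1,2)
def tri(pt,ps):
    f=lambda X:np.r_[proj("top",X)[0]-pt,proj("scene",X)[0]-ps]
    s=least_squares(f,[0.5,0.1,0.1]); return s.x,np.abs(s.fun).max()
def unproj(n,uv,d):
    p=P[n]; k=np.array([p["k1"],0,0,0,0.])
    q=cv2.undistortPoints(np.array(uv,float).reshape(-1,1,2),p["mtx"],k).reshape(-1,2)
    C=np.c_[q,np.ones(len(q))]*np.asarray(d).reshape(-1,1)
    return (C-p["t"])@p["R"]
N=np.array([-np.sin(np.radians(26)),0,np.cos(np.radians(26))])
XS=np.array([np.cos(np.radians(26)),0,np.sin(np.radians(26))])
YL=np.array([0,1.,0])
def face(a,b,c=0): return np.array([0,0,.089])+a*XS+b*YL+c*N
E
python3 - <<'E'
from h import *
T=lambda u,v:np.array([(u+.5)/4.7-.5+130,(v+.5)/4.7-.5+90])
S=lambda u,v:np.array([(u+.5)/5-.5+190,(v+.5)/5-.5+190])
t={'o':T(381,182),'w':T(438,130),'g':T(513,155),'d':T(455,208),'s1':T(404,308),'s2':T(544,278),'tip':T(694,342)}
s={'o':S(413,367),'w':S(317,378),'g':S(242,329),'d':S(340,305),'s1':S(443,274),'s2':S(272,238),'tip':S(145,105)}
for k in t: print(k,*[np.round(v,4) for v in tri(t[k],s[k])])
c,sn=.5,np.sqrt(3)/2
M={'o':face(.054*c,.054*sn),'w':face(.054,0),'g':face(.054*c,-.054*sn),'d':face(0,0,.017)}
def res(p,full=False):
    R=Ro.from_euler('z',p[3]).as_matrix(); r=[]
    for k in M:
        X=R@M[k]+p[:3]; r+=list(proj('top',X)[0]-t[k])+list(proj('scene',X)[0]-s[k])
    return np.array(r)
q=least_squares(res,[.7,.2,0,0]); print(np.round(q.x,4)); print(np.round(q.fun.reshape(-1,4),2))
R=Ro.from_euler('z',q.x[3]).as_matrix()
print('face c',R@face(0,0)+q.x[:3],'axis',R@N,'grip',R@face(0,0,.032)+q.x[:3])
# depth check
d=np.load('pics/top0.npy')
for dv in ([205,118],[225,160]):
    print(unproj('top',[dv],[d[dv[1],dv[0]]]))
E
```

```text
o [0.68   0.2249 0.1031] 0.1688
w [0.712  0.1836 0.116 ] 0.009
g [0.6966 0.1331 0.1039] 0.0459
d [0.6606 0.1743 0.1005] 0.2163
s1 [0.6006 0.2132 0.0627] 0.0105
s2 [0.6191 0.1151 0.0635] 0.1956
tip [0.5697 0.0109 0.0674] 0.0141
[0.6652 0.175  0.0012 0.1769]
[[-0.27 -0.09 -0.13  0.52]
 [ 0.06 -0.07 -0.18  0.68]
 [-0.06 -0.01 -0.09  0.56]
 [-0.13  0.43  0.02 -1.77]]
face c [0.66523657 0.17501717 0.09016394] axis [-0.43152919 -0.07714802  0.89879405] grip [0.65142764 0.17254843 0.11892535]
[[0.71012674 0.24060959 0.11944015]]
[[0.58666735 0.18335135 0.04831203]]
```

The marks triangulate to a face centre of (0.665, 0.175, 0.090). The z values are within 3 mm of the model and the box yaw is 0.177. The handle starts at orange. Next I'll plan the approach.

```bash
cat >> h.py <<'E'
FC=np.array([0.6650,0.1748,0.0905]); YAW=0.177
RB=Ro.from_euler('z',YAW).as_matrix()
n=RB@N; xs=RB@XS; yl=RB@YL
def target(h,jaw):  # h: height of grasp point above face along axis; jaw: angle of tool y, ccw from xs
    y=np.cos(jaw)*xs+np.sin(jaw)*yl; z=-n; x=np.cross(y,z)
    return FC+n*(h+.18),np.c_[x,y,z]
def cur():
    o=robot.get_obs(); return o,o['tool_pos'],Ro.from_euler('xyz',o['ee_rot']).as_matrix()
def inc(pt,Rt,pc=None,Rc=None):
    if pc is None: _,pc,Rc=cur()
    return Rc.T@(pt-pc)/.1, Ro.from_matrix(Rc.T@Rt).as_rotvec()/(np.pi/2)
def show():
    o,p,R=cur()
    y=R[:,1]; d=p+.18*R[:,2]-FC
    print('t %.2f w %.4f'%(o['time'],o['width']),'face-frame grasp pt mm',np.round([d@xs*1e3,d@yl*1e3,d@n*1e3],1),
     'jaw deg %.1f'%np.degrees(np.arctan2(y@yl,y@xs)),'tilt deg %.2f'%np.degrees(np.arccos(-R[:,2]@n)),
     'F(xs,yl,n)',np.round([o['wrist_force']@v for v in(xs,yl,n)],1),'Tn %.2f'%(o['wrist_torque']@n),'j6 %.2f'%o['joint_positions'][5])
E
python3 - <<'E'
from h import *
show()
pt,Rt=target(.038+.09,np.radians(-30)); print(pt)
pt2=pt+[0,0,.04]
print(np.round(inc(pt2,Rt),3))
E
```

```text
t 0.10 w 0.0940 face-frame grasp pt mm [-288.3  405.7  288.8] jaw deg 59.7 tilt deg 26.07 F(xs,yl,n) [-0.2 -0.3  0.5] Tn -0.01 j6 -0.10
[0.53209117 0.15102635 0.36732857]
[[-4.313 -2.037 -0.034]
 [-0.31  -0.073  0.948]]
```

Call:
move_arm([
  [[1,-0.86,-0.41,0,0,0,0],[1,-0.86,-0.41,0,0,0,0],[1,-0.86,-0.41,0,0,0,0]],
])

```text
time: 0.35
tool_pos: [0.2794, 0.4328, 0.4041]
ee_rot: [-3.139, 0.002, 2.739]
wrist_force: [0.7, 0.0, 0.3]
width: 0.0937
```

Call:
move_arm([
  [[1,-0.86,-0.41,0,0,0,0],[1,-0.86,-0.41,0,0,0,0],[1,-0.86,-0.41,0,0,0,0]],
])

```text
time: 0.6
tool_pos: [0.3429, 0.3612, 0.4043]
ee_rot: [-3.14, 0.002, 2.737]
wrist_force: [-0.1, -0.0, 0.5]
width: 0.0941
```

Call:
move_arm([
  [[1,-0.86,-0.41,0,0,0,0],[1,-0.86,-0.41,0,0,0,0],[1,-0.86,-0.41,0,0,0,0]],
])

```text
time: 0.85
tool_pos: [0.4062, 0.2901, 0.4042]
ee_rot: [-3.14, 0.001, 2.737]
wrist_force: [-0.6, 0.8, 0.2]
width: 0.0939
```

Call:
move_arm([
  [[1,-0.86,-0.41,0,0,0,0],[1,-0.86,-0.41,0,0,0,0],[1,-0.86,-0.41,0,0,0,0]],
])

```text
time: 1.1
tool_pos: [0.4694, 0.219, 0.4041]
ee_rot: [-3.14, 0.001, 2.737]
wrist_force: [0.3, 0.2, -0.2]
width: 0.0941
```

Call:
move_arm([
  [[1,-0.86,-0.41,0,0,0,0],[1,-0.86,-0.41,0,0,0,0],[1,-0.86,-0.41,0,0,0,0],[1,-0.86,-0.41,0,0,0,0]],
])

```text
time: 1.43
tool_pos: [0.5318, 0.1492, 0.4037]
ee_rot: [-3.141, -0.002, 2.738]
wrist_force: [-0.4, 0.2, 0.3]
width: 0.0943
```

Run:
```python
from h import *
show()
pt,Rt=target(.038+.09,np.radians(-30))
print(np.round(inc(pt,Rt),3), cur()[0]['joint_positions'])
```

```text
t 1.43 w 0.0943 face-frame grasp pt mm [-63.8  -1.7 179.3] jaw deg 59.5 tilt deg 26.09 F(xs,yl,n) [-0.2  0.3  0.4] Tn -0.01 j6 -1.00
[[ 0.004  0.019  0.364]
 [-0.31  -0.074  0.946]] [ 1.70658026e-01  9.29775733e-02  1.36639666e+00  5.28308960e-04
  1.68370628e+00 -9.96514183e-01]
```

Call:
move_arm([
  [[1,0,0,0,-0.155,-0.037,0.473],[1,0,0,0,-0.155,-0.037,0.473],[1,0,0,0,-0.155,-0.037,0.473],[1,0,0,0,-0.155,-0.037,0.473],[1,0,0,0,-0.155,-0.037,0.473],[1,0,0,0,-0.155,-0.037,0.473],[1,0,0,0,-0.155,-0.037,0.473]],
])

```text
time: 2.02
tool_pos: [0.5288, 0.1526, 0.4049]
ee_rot: [2.898, -0.037, 1.997]
wrist_force: [-0.4, -0.4, 0.1]
width: 0.0941
```

Call:
move_arm([
  [[1,0,0,0,-0.155,-0.037,0.473],[1,0,0,0,-0.155,-0.037,0.473],[1,0,0,0,-0.155,-0.037,0.473],[1,0,0,0,-0.155,-0.037,0.473],[1,0,0,0,-0.155,-0.037,0.473],[1,0,0,0,-0.155,-0.037,0.473],[1,0,0,0,-0.155,-0.037,0.473],[1,0,0,0,-0.155,-0.037,0.473]],
])

```text
time: 2.68
tool_pos: [0.5288, 0.1527, 0.4046]
ee_rot: [2.742, -0.223, 1.275]
wrist_force: [-0.3, -0.7, 0.0]
width: 0.094
```

Run:
```python
from h import *
show()
pt,Rt=target(.038+.05,np.radians(-30))
print(np.round(inc(pt,Rt),3), cur()[0]['joint_positions'])
```

```text
t 2.68 w 0.0940 face-frame grasp pt mm [ 13.8   3.  162.8] jaw deg -29.7 tilt deg 0.25 F(xs,yl,n) [-0.4 -0.6  0.2] Tn 0.02 j6 0.52
[[-0.09  -0.107  0.748]
 [-0.001 -0.002  0.003]] [ 0.17691677 -0.056312    1.54665456  0.00465416  1.19707143  0.51738078]
```

Call:
move_arm([
  [[1,-0.09,-0.107,0.75,-0.001,-0.002,0.003],[1,-0.09,-0.107,0.75,-0.001,-0.002,0.003],[1,-0.09,-0.107,0.75,-0.001,-0.002,0.003],[1,-0.09,-0.107,0.75,-0.001,-0.002,0.003]],
])

```text
time: 3.02
tool_pos: [0.55, 0.1527, 0.3286]
ee_rot: [2.747, -0.218, 1.267]
wrist_force: [-0.0, -0.0, 0.7]
width: 0.094
```

Run:
```python
from h import *
show()
pt,Rt=target(.040,np.radians(-30))
print(np.round(inc(pt,Rt),3))
p,_=robot.snapshot("scene"); a=p[150:310,170:350,::-1]; cv2.imwrite("pics/s1.png",cv2.resize(a,None,fx=3.7,fy=3.7,interpolation=cv2.INTER_CUBIC))
p,_=robot.snapshot("top"); a=p[80:230,150:320,::-1]; cv2.imwrite("pics/t1.png",cv2.resize(a,None,fx=4,fy=4,interpolation=cv2.INTER_CUBIC))
```

```text
t 3.02 w 0.0940 face-frame grasp pt mm [-1.9 -1.6 85.4] jaw deg -30.0 tilt deg 0.33 F(xs,yl,n) [ 0.3 -0.   0.7] Tn 0.02 j6 0.52
[[ 0.019  0.002  0.454]
 [-0.003  0.002 -0.   ]]
```

View pics/s1.png

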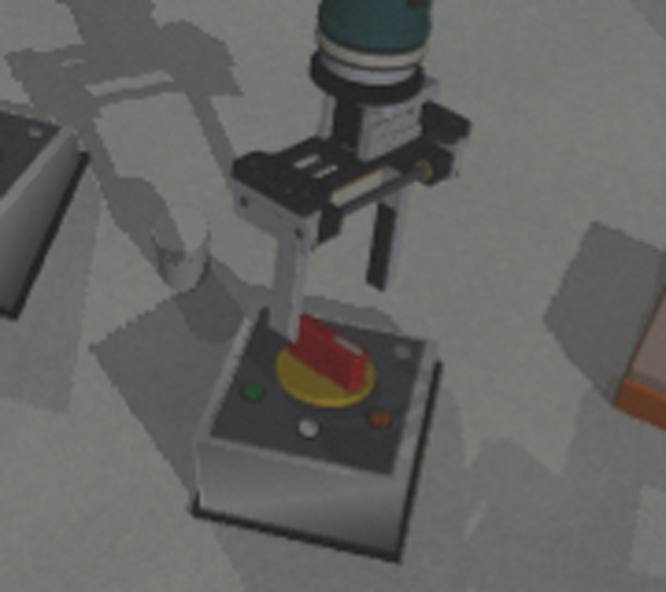

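View pics/t1.png

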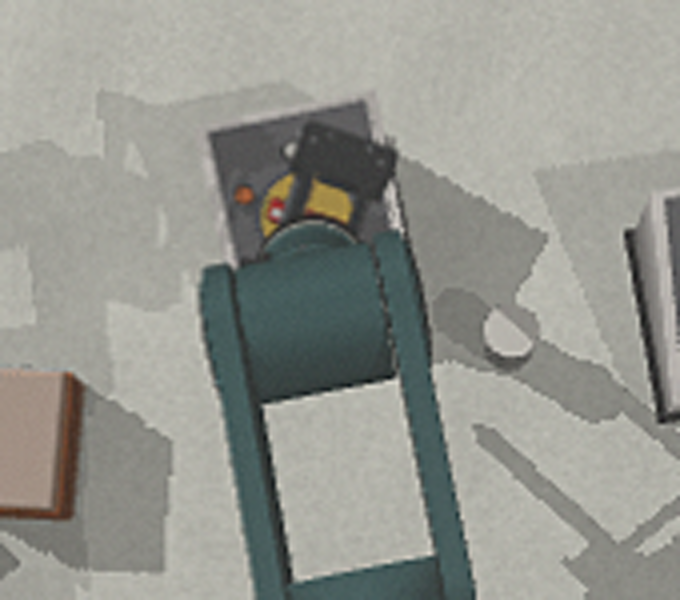

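The jaws straddle the bar: the scene crop has the fingers at (285,335) and (380,285), with the bar at (330,355) between them. Now I'll descend and grip.

Call:
move_arm([
  [[1,0.019,0.002,0.2,0,0,0],[1,0.019,0.002,0.45,0,0,0],[1,0.019,0.002,0.45,0,0,0],[1,0.019,0.002,0.45,0,0,0]],
])

```text
time: 3.45
tool_pos: [0.5713, 0.157, 0.2925]
ee_rot: [2.74, -0.221, 1.267]
wrist_force: [0.4, -0.2, 0.2]
width: 0.0942
```

Run:
```python
from h import *
show()
pt,Rt=target(.040,np.radians(-30))
print(np.round(inc(pt,Rt),3))
```

```text
t 3.45 w 0.0942 face-frame grasp pt mm [ 3.1 -1.4 43.4] jaw deg -30.1 tilt deg 0.14 F(xs,yl,n) [ 0.4 -0.2  0. ] Tn 0.03 j6 0.52
[[-0.005 -0.03   0.034]
 [ 0.001  0.001 -0.001]]
```

Call:
move_arm([
  [[1,-0.005,-0.03,0.03,0,0,0],[1,-0.005,-0.03,0.03,0,0,0],[0.5,-0.005,-0.03,0.03,0,0,0],[0.3,-0.005,-0.03,0.03,0,0,0]],
])

```text
time: 3.78
tool_pos: [0.5698, 0.1576, 0.2888]
ee_rot: [2.738, -0.221, 1.267]
wrist_force: [0.9, 0.4, -0.1]
width: 0.0838
```

Run:
```python
from h import *
show()
pt,Rt=target(.038,np.radians(-30))
print(np.round(inc(pt,Rt),3))
```

```text
t 3.78 w 0.0838 face-frame grasp pt mm [ 0.6 -0.5 40.6] jaw deg -30.1 tilt deg 0.22 F(xs,yl,n) [ 0.9  0.3 -0.5] Tn 0.04 j6 0.52
[[ 0.001 -0.001  0.026]
 [ 0.002  0.    -0.001]]
```

Call:
move_arm([
  [[0,0,0,0.01,0,0,0],[0,0,0,0.01,0,0,0],[0,0,0,0.01,0,0,0],[0,0,0,0.01,0,0,0],[0,0,0,0.01,0,0,0],[0,0,0,0.01,0,0,0],[0,0,0,0.01,0,0,0],[0,0,0,0.01,0,0,0]],
])

```text
time: 4.45
tool_pos: [0.5703, 0.1576, 0.2864]
ee_rot: [2.741, -0.22, 1.267]
wrist_force: [0.1, -0.5, -0.9]
width: 0.0309
```

Call:
move_arm([
  [[0,0,0,0,0,0,0],[0,0,0,0,0,0,0],[0,0,0,0,0,0,0],[0,0,0,0,0,0,0]],
])

```text
time: 4.78
tool_pos: [0.5702, 0.1577, 0.2864]
ee_rot: [2.741, -0.22, 1.267]
wrist_force: [-1.1, -0.3, -0.4]
width: 0.0158
```

Run:
```python
from h import *
show()
```

```text
t 4.78 w 0.0158 face-frame grasp pt mm [-0.6 -0.5 38.3] jaw deg -30.1 tilt deg 0.13 F(xs,yl,n) [-1.2 -0.1  0.1] Tn -0.07 j6 0.52
```

Gripped: the width reads 15.8 mm, which matches the bar. Pressing in now.

Call:
move_arm([
  [[0,0,0,0,0,0,0],[0,0,0,0.03,0,0,0],[0,0,0,0.06,0,0,0],[0,0,0,0.085,0,0,0],[0,0,0,0.085,0,0,0],[0,0,0,0.085,0,0,0]],
])

```text
time: 5.28
tool_pos: [0.5734, 0.1583, 0.2803]
ee_rot: [2.741, -0.22, 1.267]
wrist_force: [-9.2, -2.5, 8.9]
width: 0.0159
```

Run:
```python
from h import *
show()
```

```text
t 5.28 w 0.0159 face-frame grasp pt mm [-0.4 -0.5 31.4] jaw deg -30.1 tilt deg 0.13 F(xs,yl,n) [-4.7 -0.8 12.1] Tn -0.04 j6 0.52
```

Call:
move_arm([
  [[0,0,0,0.02,0,0,0],[0,0,0,0.025,0,0,0],[0,0,0,0.025,0,0,0]],
])

```text
time: 5.53
tool_pos: [0.5743, 0.1585, 0.2784]
ee_rot: [2.741, -0.22, 1.267]
wrist_force: [-10.7, -2.1, 10.1]
width: 0.0158
```

Run:
```python
from h import *
show()
```

```text
t 5.53 w 0.0158 face-frame grasp pt mm [-0.4 -0.5 29.3] jaw deg -30.1 tilt deg 0.13 F(xs,yl,n) [-5.3 -0.2 13.8] Tn -0.02 j6 0.52
```

Call:
move_arm([
  [[0,0,0,0,0,0,0.05],[0,0,0,0,0,0,0.1],[0,0,0,0,0,0,0.16],[0,0,0,0,0,0,0.16],[0,0,0,0,0,0,0.16]],
])

```text
time: 5.95
tool_pos: [0.5743, 0.1585, 0.2784]
ee_rot: [2.806, -0.311, 1.024]
wrist_force: [-11.9, -2.2, 10.2]
width: 0.0154
```

Run:
```python
from h import *
show()
```

```text
t 5.95 w 0.0154 face-frame grasp pt mm [-0.5 -0.5 29.3] jaw deg -44.5 tilt deg 0.13 F(xs,yl,n) [-6.4 -0.1 14.5] Tn 0.01 j6 0.78
```

Call:
move_arm([
  [[0,0,0,0,0,0,0.07],[0,0,0,0,0,0,0.14],[0,0,0,0,0,0,0.21],[0,0,0,0,0,0,0.27],[0,0,0,0,0,0,0.27],[0,0,0,0,0,0,0.27]],
])

```text
time: 6.45
tool_pos: [0.5742, 0.1586, 0.2784]
ee_rot: [2.965, -0.42, 0.584]
wrist_force: [-11.4, -1.3, 8.9]
width: 0.0156
```

Run:
```python
from h import *
show()
```

```text
t 6.45 w 0.0156 face-frame grasp pt mm [-0.6 -0.4 29.3] jaw deg -68.8 tilt deg 0.12 F(xs,yl,n) [-6.4  0.7 13. ] Tn -0.01 j6 1.20
```

Call:
move_arm([
  [[0,0,0,-0.01,0,0,0],[0,0,0,-0.02,0,0,0],[0,0,0,-0.02,0,0,0]],
])

```text
time: 6.7
tool_pos: [0.5734, 0.1584, 0.28]
ee_rot: [2.965, -0.42, 0.584]
wrist_force: [-9.2, -2.2, 9.1]
width: 0.0155
```

Run:
```python
from h import *
show()
```

```text
t 6.70 w 0.0155 face-frame grasp pt mm [-0.6 -0.3 31.2] jaw deg -68.8 tilt deg 0.12 F(xs,yl,n) [-4.5 -0.5 12.3] Tn -0.08 j6 1.20
```

Call:
move_arm([
  [[0,0,0,-0.01,0,0,0],[0,0,0,-0.02,0,0,0],[0,0,0,-0.02,0,0,0]],
])

```text
time: 6.95
tool_pos: [0.5728, 0.1583, 0.281]
ee_rot: [2.965, -0.42, 0.584]
wrist_force: [-7.8, -0.3, 6.4]
width: 0.0158
```

Run:
```python
from h import *
show()
```

```text
t 6.95 w 0.0158 face-frame grasp pt mm [-0.7 -0.4 32.3] jaw deg -68.8 tilt deg 0.11 F(xs,yl,n) [-4.1  1.   9.2] Tn -0.05 j6 1.20
```

Call:
move_arm([
  [[0,0,0,-0.01,0,0,0],[0,0,0,-0.02,0,0,0],[0,0,0,-0.02,0,0,0]],
])

```text
time: 7.2
tool_pos: [0.5726, 0.1582, 0.2812]
ee_rot: [2.965, -0.421, 0.584]
wrist_force: [1.8, 1.8, -2.5]
width: 0.0158
```

Run:
```python
from h import *
show()
```

```text
t 7.20 w 0.0158 face-frame grasp pt mm [-0.7 -0.4 32.6] jaw deg -68.8 tilt deg 0.11 F(xs,yl,n) [ 0.8  1.4 -3.2] Tn -0.01 j6 1.20
```

The handle is latched in: axial force is −3 N with the tool pulling slightly. I'll turn in small steps and watch for it to pop out.

Call:
move_arm([
  [[0,0,0,0,0,0,0.025],[0,0,0,0,0,0,0.05],[0,0,0,0,0,0,0.05]],
])

```text
time: 7.45
tool_pos: [0.5726, 0.1583, 0.2812]
ee_rot: [3.0, -0.433, 0.499]
wrist_force: [1.6, 1.7, -3.2]
width: 0.0158
```

Run:
```python
from h import *
show()
```

```text
t 7.45 w 0.0158 face-frame grasp pt mm [-0.8 -0.3 32.5] jaw deg -73.3 tilt deg 0.11 F(xs,yl,n) [ 0.3  1.4 -3.7] Tn 0.17 j6 1.28
```

Call:
move_arm([
  [[0,0,0,0,0,0,0.025],[0,0,0,0,0,0,0.05],[0,0,0,0,0,0,0.05]],
])

```text
time: 7.7
tool_pos: [0.5726, 0.1583, 0.2812]
ee_rot: [3.037, -0.443, 0.414]
wrist_force: [2.6, 2.0, -4.1]
width: 0.016
```

Run:
```python
from h import *
show()
```

```text
t 7.70 w 0.0160 face-frame grasp pt mm [-0.8 -0.3 32.6] jaw deg -77.8 tilt deg 0.11 F(xs,yl,n) [ 0.8  1.6 -4.9] Tn 0.12 j6 1.36
```

Call:
move_arm([
  [[0,0,0,0,0,0,0.025],[0,0,0,0,0,0,0.05],[0,0,0,0,0,0,0.05]],
])

```text
time: 7.95
tool_pos: [0.5725, 0.1583, 0.2812]
ee_rot: [3.074, -0.449, 0.328]
wrist_force: [3.0, 3.3, -5.3]
width: 0.0158
```

Run:
```python
from h import *
show()
```

```text
t 7.95 w 0.0158 face-frame grasp pt mm [-0.8 -0.3 32.6] jaw deg -82.2 tilt deg 0.11 F(xs,yl,n) [ 0.9  2.8 -6.4] Tn 0.22 j6 1.43
```

Call:
move_arm([
  [[0,0,0,0,0,0,0.025],[0,0,0,0,0,0,0.05],[0,0,0,0,0,0,0.05]],
])

```text
time: 8.2
tool_pos: [0.5725, 0.1582, 0.2813]
ee_rot: [3.112, -0.453, 0.24]
wrist_force: [3.2, 2.5, -6.0]
width: 0.0158
```

Run:
```python
from h import *
show()
```

```text
t 8.20 w 0.0158 face-frame grasp pt mm [-0.8 -0.3 32.7] jaw deg -86.7 tilt deg 0.10 F(xs,yl,n) [ 0.6  1.9 -7. ] Tn 0.09 j6 1.51
```

Call:
move_arm([
  [[0,0,0,0,0,0,0.025],[0,0,0,0,0,0,0.05],[0,0,0,0,0,0,0.05]],
])

```text
time: 8.45
tool_pos: [0.5723, 0.1582, 0.2818]
ee_rot: [-3.133, -0.454, 0.153]
wrist_force: [1.2, 3.2, -3.1]
width: 0.0159
```

Run:
```python
from h import *
show()
```

```text
t 8.45 w 0.0159 face-frame grasp pt mm [-0.8 -0.3 33.2] jaw deg -91.2 tilt deg 0.10 F(xs,yl,n) [ 0.2  3.  -3.6] Tn 0.00 j6 1.59
```

Call:
move_arm([
  [[0,0,0,0,0,0,0.025],[0,0,0,0,0,0,0.05],[0,0,0,0,0,0,0.05]],
])

```text
time: 8.7
tool_pos: [0.5717, 0.1582, 0.2836]
ee_rot: [-3.095, -0.451, 0.066]
wrist_force: [-7.5, 0.0, 5.8]
width: 0.0159
```

Run:
```python
from h import *
show()
```

```text
t 8.70 w 0.0159 face-frame grasp pt mm [-0.6 -0.3 35.1] jaw deg -95.7 tilt deg 0.10 F(xs,yl,n) [-4.1  1.4  8.5] Tn -0.09 j6 1.67
```

It popped out at θ≈1.15: the grasp point rose 2.5 mm and axial force went to +8.5 N. I'll let it spring all the way out, then open.

Call:
move_arm([
  [[0,0,0,-0.02,0,0,0],[0,0,0,-0.04,0,0,0],[0,0,0,-0.04,0,0,0]],
])

```text
time: 8.95
tool_pos: [0.5702, 0.1578, 0.2864]
ee_rot: [-3.095, -0.452, 0.066]
wrist_force: [-4.0, 1.3, 2.5]
width: 0.0156
```

Run:
```python
from h import *
show()
```

```text
t 8.95 w 0.0156 face-frame grasp pt mm [-0.7 -0.3 38.3] jaw deg -95.7 tilt deg 0.10 F(xs,yl,n) [-2.2  2.   3.8] Tn 0.01 j6 1.67
```

Call:
move_arm([
  [[0,0,0,-0.01,0,0,0],[1,0,0,-0.01,0,0,0],[1,0,0,-0.01,0,0,0],[1,0,0,-0.01,0,0,0],[1,0,0,-0.01,0,0,0],[1,0,0,-0.01,0,0,0],[1,0,0,-0.01,0,0,0],[1,0,0,-0.01,0,0,0]],
])

```text
time: 9.62
tool_pos: [0.5704, 0.1576, 0.2865]
ee_rot: [-3.095, -0.453, 0.064]
wrist_force: [0.2, 0.4, 0.5]
width: 0.059
```

Call:
move_arm([
  [[1,0,0,-0.2,0,0,0],[1,0,0,-0.4,0,0,0],[1,0,0,-0.6,0,0,0],[1,0,0,-0.6,0,0,0],[1,0,0,-0.6,0,0,0]],
])

```text
time: 10.03
tool_pos: [0.5445, 0.1532, 0.3418]
ee_rot: [-3.094, -0.456, 0.064]
wrist_force: [0.0, 0.7, -0.4]
width: 0.0916
```

Run:
```python
from h import *
show()
p,_=robot.snapshot("scene"); a=p[150:310,170:350,::-1]; cv2.imwrite("pics/s2.png",cv2.resize(a,None,fx=3.7,fy=3.7,interpolation=cv2.INTER_CUBIC))
```

```text
t 10.03 w 0.0916 face-frame grasp pt mm [ 0.9 -0.5 99.6] jaw deg -95.8 tilt deg 0.28 F(xs,yl,n) [-0.1  0.7 -0.4] Tn -0.06 j6 1.67
```

View pics/s2.png

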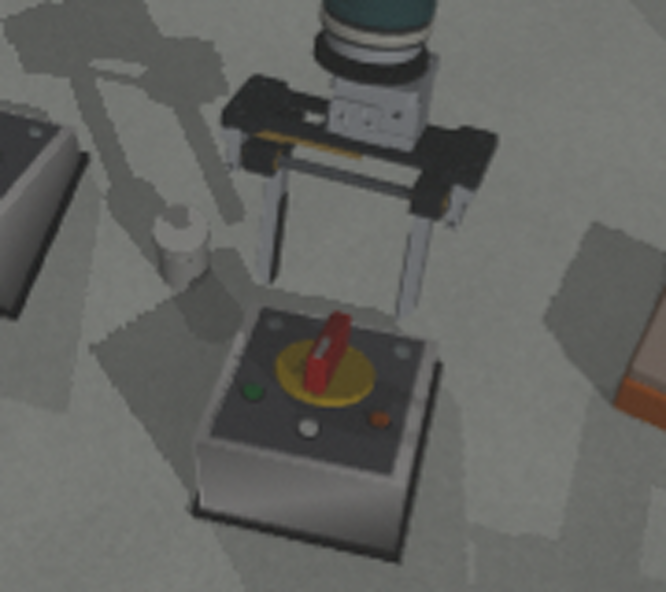

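The scene crop shows the stripe end near the white mark at (315,375), with the disc back at the same spot (325,372). Next is a depth check that it's sprung out.

Run:
```python
from h import *
p,d=robot.snapshot("scene")
d0=np.load('pics/scene0.npy')
def hts(dd,lab):
    v,u=np.mgrid[225:275,235:285]; dz=dd[v,u].ravel(); ok=dz>0
    X=unproj('scene',np.c_[u.ravel(),v.ravel()][ok],dz[ok])-FC
    h=X@n*1e3; r=np.hypot(X@xs,X@yl)*1e3
    print(lab,'bar top',np.round(np.percentile(h[r<25],[98,99.5]),1),'disc',np.round(np.median(h[(r>24)&(r<35)]),1),'face',np.round(np.median(h[(r>42)&(r<50)]),1))
    m=(h>40)&(r<40)
    c=np.cov((X[m]@np.c_[xs,yl]).T); w,V=np.linalg.eigh(c); print('bar dir deg',np.degrees(np.arctan2(V[1,1],V[0,1])), (X[m]@np.c_[xs,yl]).mean(0)*1e3)
hts(d0,'start');hts(d,'now')
```

```text
start bar top [47.1 47.8] disc 14.7 face -1.3
bar dir deg 59.74078862801181 [3.87360021 0.77712875]
now bar top [47.  47.6] disc 14.6 face -0.5
bar dir deg 173.8587127082491 [4.54837024 0.76066265]
```

It's sprung out (47.6 mm now, 47.8 mm at the start) at θ≈1.15. Now I'll turn the wrist back 180° for the second grip.

Call:
move_arm([
  [[1,0,0,0,0,0,-0.5],[1,0,0,0,0,0,-0.5],[1,0,0,0,0,0,-0.5],[1,0,0,0,0,0,-0.5],[1,0,0,0,0,0,-0.5],[1,0,0,0,0,0,-0.5],[1,0,0,0,0,0,-0.5]],
])

```text
time: 10.72
tool_pos: [0.5444, 0.1531, 0.3379]
ee_rot: [2.841, -0.341, 0.918]
wrist_force: [0.0, -0.3, 0.9]
width: 0.0939
```

Call:
move_arm([
  [[1,0,0,0,0,0,-0.5],[1,0,0,0,0,0,-0.5],[1,0,0,0,0,0,-0.5],[1,0,0,0,0,0,-0.5],[1,0,0,0,0,0,-0.5],[1,0,0,0,0,0,-0.5],[1,0,0,0,0,0,-0.5]],
])

```text
time: 11.3
tool_pos: [0.5444, 0.1531, 0.3379]
ee_rot: [2.693, -0.04, 1.66]
wrist_force: [-0.2, -0.5, 0.2]
width: 0.0938
```

Call:
move_arm([
  [[1,0,0,0,0,0,-0.5],[1,0,0,0,0,0,-0.5],[1,0,0,0,0,0,-0.5],[1,0,0,0,0,0,-0.5],[1,0,0,0,0,0,-0.5],[1,0,0,0,0,0,-0.5],[1,0,0,0,0,0,-0.5]],
])

```text
time: 11.88
tool_pos: [0.5444, 0.1531, 0.3379]
ee_rot: [2.785, 0.282, 2.385]
wrist_force: [-0.2, -0.4, 0.2]
width: 0.0941
```

Call:
move_arm([
  [[1,0,0,0,0,0,-0.5],[1,0,0,0,0,0,-0.5],[1,0,0,0,0,0,-0.5],[1,0,0,0,0,0,-0.5],[1,0,0,0,0,0,-0.5],[1,0,0,0,0,0,-0.5],[1,0,0,0,0,0,-0.5],[1,0,0,0,0,0,-0.5]],
])

```text
time: 12.55
tool_pos: [0.5444, 0.1531, 0.3381]
ee_rot: [3.095, 0.449, -3.077]
wrist_force: [0.2, 0.3, 0.2]
width: 0.0939
```

Run:
```python
from h import *
show()
pt,Rt=target(.040,np.radians(84))
print(np.round(inc(pt,Rt),3), cur()[0]['joint_positions'])
```

```text
t 12.55 w 0.0939 face-frame grasp pt mm [-2.1 -0.5 96.2] jaw deg 84.2 tilt deg 0.21 F(xs,yl,n) [0.3 0.2 0. ] Tn -0.01 j6 -1.47
[[-0.017  0.004  0.562]
 [-0.002 -0.002  0.002]] [ 1.74258895e-01  6.65176726e-03  1.61751036e+00 -1.37632967e-03
  1.06648558e+00 -1.47179070e+00]
```

Call:
move_arm([
  [[1,-0.017,0.004,0.2,-0.002,-0.002,0.002],[1,-0.017,0.004,0.45,-0.002,-0.002,0.002],[1,-0.017,0.004,0.56,-0.002,-0.002,0.002],[1,-0.017,0.004,0.56,-0.002,-0.002,0.002],[1,-0.017,0.004,0.56,-0.002,-0.002,0.002]],
])

```text
time: 12.97
tool_pos: [0.5699, 0.1578, 0.2891]
ee_rot: [3.09, 0.452, -3.081]
wrist_force: [0.0, -0.2, 0.7]
width: 0.094
```

Run:
```python
from h import *
show()
pt,Rt=target(.038,np.radians(84))
print(np.round(inc(pt,Rt),3))
```

```text
t 12.97 w 0.0940 face-frame grasp pt mm [ 0.4  0.1 40.9] jaw deg 84.0 tilt deg 0.05 F(xs,yl,n) [ 0.3 -0.2  0.7] Tn 0.04 j6 -1.47
[[ 0.003 -0.     0.029]
 [ 0.     0.    -0.   ]]
```

Call:
move_arm([
  [[0,0,0,0.02,0,0,0],[0,0,0,0.02,0,0,0],[0,0,0,0.02,0,0,0],[0,0,0,0.02,0,0,0],[0,0,0,0.02,0,0,0],[0,0,0,0.02,0,0,0],[0,0,0,0.02,0,0,0],[0,0,0,0.02,0,0,0]],
])

```text
time: 13.63
tool_pos: [0.5709, 0.158, 0.2892]
ee_rot: [3.09, 0.456, -3.081]
wrist_force: [0.2, 0.3, 0.1]
width: 0.0441
```

Call:
move_arm([
  [[0,0,0,0,0,0,0],[0,0,0,0,0,0,0],[0,0,0,0,0,0,0],[0,0,0,0,0,0,0],[0,0,0,0,0,0,0],[0,0,0,0,0,0,0],[0,0,0,0,0,0,0]],
])

```text
time: 14.22
tool_pos: [0.571, 0.1577, 0.289]
ee_rot: [3.091, 0.455, -3.081]
wrist_force: [0.4, -3.1, -0.1]
width: 0.0159
```

Run:
```python
from h import *
show()
```

```text
t 14.22 w 0.0159 face-frame grasp pt mm [ 1.8 -0.4 40.3] jaw deg 84.0 tilt deg 0.23 F(xs,yl,n) [-0.2 -3.2 -0. ] Tn -0.00 j6 -1.47
```

Call:
move_arm([
  [[0,0,0,0.03,0,0,0],[0,0,0,0.06,0,0,0],[0,0,0,0.09,0,0,0],[0,0,0,0.11,0,0,0],[0,0,0,0.11,0,0,0],[0,0,0,0.11,0,0,0]],
])

```text
time: 14.72
tool_pos: [0.5751, 0.1585, 0.2811]
ee_rot: [3.091, 0.455, -3.08]
wrist_force: [-10.0, -4.5, 9.7]
width: 0.0162
```

Run:
```python
from h import *
show()
```

```text
t 14.72 w 0.0162 face-frame grasp pt mm [ 2.1 -0.3 31.4] jaw deg 84.0 tilt deg 0.20 F(xs,yl,n) [-5.4 -2.7 13.4] Tn -0.02 j6 -1.47
```

Pressed 8.9 mm at 13.4 N. Now turning on toward green.

Call:
move_arm([
  [[0,0,0,0,0,0,0.06],[0,0,0,0,0,0,0.12],[0,0,0,0,0,0,0.18],[0,0,0,0,0,0,0.24],[0,0,0,0,0,0,0.3],[0,0,0,0,0,0,0.36],[0,0,0,0,0,0,0.36]],
])

```text
time: 15.3
tool_pos: [0.575, 0.1577, 0.2808]
ee_rot: [2.847, 0.354, 2.593]
wrist_force: [-11.0, -7.0, 10.3]
width: 0.0162
```

Run:
```python
from h import *
show()
```

```text
t 15.30 w 0.0162 face-frame grasp pt mm [ 1.5 -1.5 31.2] jaw deg 51.5 tilt deg 0.20 F(xs,yl,n) [-6.4 -4.9 14.5] Tn -0.04 j6 -0.90
```

Call:
move_arm([
  [[0,0,0,0,0,0,0.06],[0,0,0,0,0,0,0.12],[0,0,0,0,0,0,0.18],[0,0,0,0,0,0,0.24],[0,0,0,0,0,0,0.3],[0,0,0,0,0,0,0.36],[0,0,0,0,0,0,0.4],[0,0,0,0,0,0,0.4]],
])

```text
time: 15.97
tool_pos: [0.5746, 0.1571, 0.2805]
ee_rot: [2.703, 0.121, 1.992]
wrist_force: [-13.3, -9.1, 12.0]
width: 0.0159
```

Run:
```python
from h import *
show()
```

```text
t 15.97 w 0.0159 face-frame grasp pt mm [ 0.4 -2.2 31.2] jaw deg 15.6 tilt deg 0.23 F(xs,yl,n) [-8.  -6.6 17.2] Tn 0.04 j6 -0.27
```

θ≈2.35, which is past the latest possible start of the green notch. I'll let it spring out.

Call:
move_arm([
  [[0,0,0,-0.03,0,0,0],[0,0,0,-0.06,0,0,0],[0,0,0,-0.09,0,0,0],[0,0,0,-0.11,0,0,0],[0,0,0,-0.11,0,0,0],[0,0,0,-0.11,0,0,0]],
])

```text
time: 16.47
tool_pos: [0.5704, 0.1563, 0.2886]
ee_rot: [2.703, 0.122, 1.993]
wrist_force: [-4.3, -7.1, 2.7]
width: 0.016
```

Run:
```python
from h import *
show()
```

```text
t 16.47 w 0.0160 face-frame grasp pt mm [ 0.4 -2.2 40.3] jaw deg 15.7 tilt deg 0.22 F(xs,yl,n) [-3.8 -6.2  4.8] Tn 0.02 j6 -0.28
```

Out at 40.3 mm, the same height as before the press. Opening and withdrawing.

Call:
move_arm([
  [[1,0,0,0,0,0,0],[1,0,0,0,0,0,0],[1,0,0,0,0,0,0],[1,0,0,0,0,0,0],[1,0,0,0,0,0,0],[1,0,0,0,0,0,0],[1,0,0,0,0,0,0],[1,0,0,0,0,0,0]],
])

```text
time: 17.13
tool_pos: [0.5709, 0.1582, 0.289]
ee_rot: [2.698, 0.119, 1.994]
wrist_force: [1.5, 0.8, -0.2]
width: 0.066
```

Call:
move_arm([
  [[1,0,0,-0.2,0,0,0],[1,0,0,-0.5,0,0,0],[1,0,0,-0.9,0,0,0],[1,0,0,-0.9,0,0,0],[1,0,0,-0.9,0,0,0]],
])

```text
time: 17.55
tool_pos: [0.5317, 0.1511, 0.3738]
ee_rot: [2.691, 0.121, 1.993]
wrist_force: [0.3, -0.7, -0.8]
width: 0.0935
```

Run:
```python
from h import *
show()
p,d=robot.snapshot("scene"); a=p[150:310,170:350,::-1]; cv2.imwrite("pics/s3.png",cv2.resize(a,None,fx=3.7,fy=3.7,interpolation=cv2.INTER_CUBIC))
cv2.imwrite("pics/s3f.png",p[:,:,::-1])
v,u=np.mgrid[225:275,235:285]; dz=d[v,u].ravel(); ok=dz>0
X=unproj('scene',np.c_[u.ravel(),v.ravel()][ok],dz[ok])-FC
h=X@n*1e3; r=np.hypot(X@xs,X@yl)*1e3
print('bar top',np.round(np.percentile(h[(r<25)&(h<60)],[98,99.5]),1),'disc',np.median(h[(r>24)&(r<35)]))
m=(h>40)&(h<60)&(r<40)
w,V=np.linalg.eigh(np.cov((X[m]@np.c_[xs,yl]).T)); print('bar dir',np.degrees(np.arctan2(V[1,1],V[0,1])))
```

```text
t 17.55 w 0.0935 face-frame grasp pt mm [  4.7   0.2 134. ] jaw deg 15.6 tilt deg 0.69 F(xs,yl,n) [-0.2 -0.7 -0.8] Tn 0.03 j6 -0.28
bar top [47.1 48.4] disc 14.704032708268851
bar dir 105.55356678980232
```

View pics/s3.png

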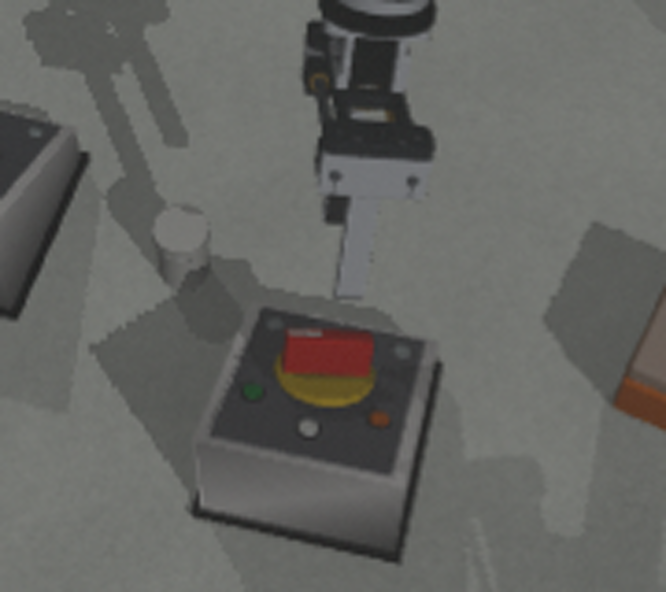

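View pics/s3f.png

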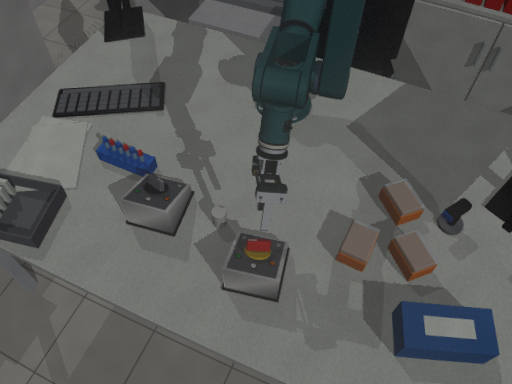

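The stripe end is on the green side at (305,333), the bar top is at 48 mm (sprung out) and the gripper is clear. The jar, rack, grey switch and tip boxes look unmoved. Handing in.

```bash
python3 -c "
from h import *
show(); print(robot.close_job())"
```

```text
t 17.60 w 0.0938 face-frame grasp pt mm [2.500e+00 1.000e-01 1.316e+02] jaw deg 15.6 tilt deg 0.41 F(xs,yl,n) [-0.8  0.6 -0.1] Tn 0.01 j6 -0.28
the job is handed in; nothing more can be done
None
```

The analyser is changed over: the red handle went from orange to the OFF notch, then on to green, and I handed the job in at 17.6 s.

- **OFF notch:** I felt for it with the handle latched in and turned until it popped out at about 1.15 rad. I then let go and withdrew. The bar top measured 47.6 mm by depth, against 47.8 mm at the start, so it was fully sprung out.
- **Green:** After a fresh grip I pressed it in 8.9 mm, turned it to about 2.35 rad and let go. It is about 0.25 rad past the green mark, inside the stated notch, which starts by 2.3 and runs to the stop. The last picture gave a bar top of about 48 mm and an angle of 2.35 rad, with no force on the gripper.
- **Not tested:** I did not twist the handle to prove the lock at either notch. I judged it from the height and angle only.
- **Bystanders:** The grey switch, jar, rack and tip boxes look unmoved in the last picture, which I compared only by eye.
- **Disagreements:** Triangulated mark heights came out up to about 3 mm above the model, within what the calibration and pixel reading allow. Side forces of up to about 10 N built up while turning in the second grip, from a 2 mm offset.

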